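# Put the cooking things back in their holders

## Robot

A 7-joint arm with a two-finger parallel gripper is mounted at the origin on a cart in front of the work surface, level with it; the furniture and walls round the work are solid. World frame = base frame: x ahead of the robot, y to its left, z up, the work surface at z = 0. Lengths are in m, angles in rad, forces in N, time in s.
With the tool pointing down it reaches from about 0.4 to 0.85 m from the base axis. Payload 4.5 kg.
Tool frame: the origin (TCP) lies midway between the tips of the shut fingers; the grasp point (between the pads) lies 19 mm behind it; z points along the fingers, y is the line along which they close (so a half turn about z gives the same grasp; the last joint's range is limited). The gripper opens to 88 mm and grips with 3 to 60 N. Pads are 18 mm wide; open, the fingers measure 123 mm over their backs; the gripper's body (75 mm by 187 mm) begins 45 mm behind the grasp point.
Start: joints at [1.283, 0.689, -0.195, 1.565, 0.157, 0.902, -0.215], TCP at [0.198, -0.593, 0.239] pointing down, gripper open.
Joint ranges: [-3.01, 3.01], [-0.46, 2.08], [-1.47, 1.51], [0.13, 2.56], [-1, 4.14], [0.04, 2.09], [-2.66, 2.66]. Speed limits (rad/s): [2.57, 2.57, 3.14, 3.14, 3.14, 3.14, 3.14].

## Interface

Orientations are given as a unit quaternion [x, y, z, w].
In Python, from plant import * gives the robot as it stands.
- The arm moves only by the tool send_rows, never from a script. Its argument "targets" is a list of rows, each a list of 2 entries, a list of its own where there are three numbers: the shift along the tool's x, y, z in units of 0.3 m (1.0 is 0.3 m), then the turn, a rotation vector about the tool's x, y, z in units of pi rad (1.0 is pi rad). A call has 1 to 12 rows; each row is the pose to reach, as a shift and turn from the pose commanded when the call began, along the tool's axes at that moment, turning the shorter way round; what a row does not reach only later rows make up. A row lasts 1/8 s, in which the tool goes at most 62.5 mm and 10.7 degrees, less where a joint would pass 70% of its speed; a pose out of reach is approached as far as the arm can. A call with a number of a shift or a turn outside -1 to 1 is refused whole. A call with a gripper value outside its range is refused whole. "fingers" is the opening, from 0 (shut) to 1 (fully open), set as the call begins (left out, the last holds). The fingers move at their own pace and stop on an object; "newtons" is the grip in N (left out, the last holds). Time passes only in rows, so rows that repeat a pose let the fingers close. It gives the time, the measured TCP pose, the force, the opening and the grip force at its end, in the units of the state.
- get_state(): the state, without advancing time (a new reading comes with each control period).
- snapshot(name): name is "side" or "top"; returns a dict with "img" (420x560x3 uint8, blue, green, red), "fx", "fy", "cx", "cy" (pixels), "k1" (the pictures are not rectified: a ray, as slopes to the right and down, at radius r is drawn at 1 + k1 r^2 times it, then the intrinsics apply), "cam_to_world" (4x4, takes a point from camera to world coordinates). Camera axes: x right, y down, z forward; pixel columns grow to the right and rows downward; lengths in m; the calibration is good to about 2 mm. A picture is of the moment at which its call begins. There is no depth.
- finish_job(): hands the job in; it is judged then, once.
The state is a dict: "clock": time; "q": joint angles; "qd": joint speeds; "joint_torque": joint torques, N m; "tool_pos": TCP position; "eef_rot": TCP orientation; "contact_force": force on the tool from outside, world axes, zero at the start; "moment": the same for the moment, N m; "opening": opening from 0.0 (shut) to 1.0 (fully open); "finger_force": force on a finger pad.
Only numpy, scipy, OpenCV 4.12 (cv2) and the standard library are available. Lean on these libraries where they do the work, as an engineer would, in place of code of your own. Each camera call takes 0.05 s, during which the arm holds its last target. There are 200 camera calls.

## Task

Tidy up after cooking: put the loose spice jar into the free bay of the spice rack, the salt shaker and the pepper mill into the small and the large well of the wooden cruet stand, the jam jar into the free bay of the slatted larder crate, and stack the small tin squarely on top of the big tin that already stands in the crate. Everything ends upright, let go and at rest; set things down rather than drop them, never tip one over, and leave the spice jar and the big tin that are already put away standing in their bays.

Things in the scene. Friction and masses are not known exactly. Their poses are not given: they have to be found in the camera images.
- spice_jar: The loose spice jar on the worktop: clear glass, straight sides, 46 mm across, 109 mm high with a red screw lid (45 mm across, top 20 mm). Stands upright at the start. 0.11 kg, may vary by a third. Origin at the centre of its underside, z up. 
- salt: Salt shaker: small glass shaker with a domed grey cap, 44 mm across the body, 90 mm high; it tapers, the cap (from 66 mm up) is 34 mm across. Stands upright on the worktop. 0.1 kg. Origin at the centre of its underside, z up. 
- mill: Wooden pepper mill, 170 mm high: 58 mm across at the foot, 50 to 48 mm where a gripper takes it (100 to 145 mm up, neck and head), rounded above, knob on top; the head does not turn. Stands upright on the 5 mm drying mat left of the microwave, whose near left corner is at x 0.59, y 0.06, height 282 mm. 0.18 kg. Origin at the centre of its underside, z up.
- jam_jar: Jam jar with a dark screw lid: 60 mm wide along its own x, 68 mm along its own y, 115 mm high; the round lid (top 11 mm) is 61 mm across. Stands upright on the worktop. 0.45 kg, may vary. Origin at the centre of its underside, z up. 
- tin_small: The small food tin on the worktop: 57 mm diameter, 72 mm high. Stands upright. 0.18 kg. Origin at the centre of its underside, z up. 
- spice_rack: Low light-wood spice rack, fixed: 76 mm (its x) by 164 mm (its y), 41 mm high, with dowel rails. Two bays along its y, each 68 mm (y) by 62 mm (x), floor 15 mm above its origin. Free bay centred at its own y = -0.038; the bay at y = +0.038 holds the spice jar already put away. Origin at the centre of its underside, z up.
- cruet_stand: Dark wooden block, fixed: 90 mm (its x) by 176 mm (its y), 33 mm high, two round wells 18 mm deep (floor 15 mm above its origin), low brass grips at the ends. Small well, 60 mm across, for the salt at its own y = -0.042; large well, 74 mm, for the mill at y = +0.042. The tall mill leaves a gripper little room over the small well. Origin at the centre of its underside, z up.
- larder_crate: Slatted light-wood crate, fixed: 92 mm (its x) by 188 mm (its y), walls 43 mm high, floor 13 mm above its origin. Two bays along its y: the free one, 84 mm (x) by 88 mm (y), for the jam jar, centred at its own y = +0.045; the other, at y = -0.048, holds the big tin. Origin at the centre of its underside, z up.
- tin_big: The big food tin already standing in the crate: 75 mm diameter, 110 mm high, flat top. The small tin goes on top of it. 0.48 kg. Origin at the centre of its underside, z up. 
- spice_old: The spice jar already in the spice rack, 45 mm across, 109 mm high, red lid; leave it there. Origin at the centre of its underside, z up. 

How it is judged:
At the end, for the whole second after the job is handed in: Spice jar, salt shaker, pepper mill and jam jar stand on the floors of their own bays or wells (centres within 12 to 18 mm, height 5 mm); small tin on big tin, centres within 13 mm; big tin and old spice jar still in their bays; all upright (0.12 rad), released, at rest (x of spice_jar in the frame of spice_rack between -0.012 and 0.012 m and y of spice_jar in the frame of spice_rack between -0.053 and -0.023 m and z of spice_jar in the frame of spice_rack between 0.01 and 0.02 m and x of spice_old in the frame of spice_rack between -0.012 and 0.012 m and y of spice_old in the frame of spice_rack between 0.023 and 0.053 m and z of spice_old in the frame of spice_rack between 0.01 and 0.02 m and x of salt in the frame of cruet_stand between -0.012 and 0.012 m and y of salt in the frame of cruet_stand between -0.054 and -0.03 m and z of salt in the frame of cruet_stand between 0.01 and 0.02 m and x of mill in the frame of cruet_stand between -0.012 and 0.012 m and y of mill in the frame of cruet_stand between 0.03 and 0.054 m and z of mill in the frame of cruet_stand between 0.01 and 0.02 m and x of jam_jar in the frame of larder_crate between -0.015 and 0.015 m and y of jam_jar in the frame of larder_crate between 0.027 and 0.063 m and z of jam_jar in the frame of larder_crate between 0.008 and 0.018 m and x of tin_big in the frame of larder_crate between -0.01 and 0.01 m and y of tin_big in the frame of larder_crate between -0.058 and -0.038 m and z of tin_big in the frame of larder_crate between 0.008 and 0.018 m and horizontal distance between tin_small and tin_big below 0.013 m and z of tin_small in the frame of tin_big between 0.105 and 0.115 m and angle between each of spice_jar, salt, jam_jar, tin_small, mill, tin_big, spice_old's own z axis and vertical below 0.12 rad and linear speed of each of spice_jar, salt, jam_jar, tin_small, mill, tin_big, spice_old below 0.02 m/s); the robot touches nothing.
It fails at once if a thing is tipped over (more than 0.6 rad from upright) (angle between any of spice_jar, salt, jam_jar, tin_small, mill, tin_big, spice_old's own z axis and vertical above 0.6 rad).
It fails at once if a thing is dropped: it falls faster than 0.7 m/s with no finger on it ((linear speed of spice_jar above 0.7 m/s and contact force between the fingers and spice_jar below 0.05 N) or (linear speed of salt above 0.7 m/s and contact force between the fingers and salt below 0.05 N) or (linear speed of jam_jar above 0.7 m/s and contact force between the fingers and jam_jar below 0.05 N) or (linear speed of tin_small above 0.7 m/s and contact force between the fingers and tin_small below 0.05 N) or (linear speed of mill above 0.7 m/s and contact force between the fingers and mill below 0.05 N) or (linear speed of tin_big above 0.7 m/s and contact force between the fingers and tin_big below 0.05 N) or (linear speed of spice_old above 0.7 m/s and contact force between the fingers and spice_old below 0.05 N)).
It also fails if it takes over 141 s, if anything falls off the work surface, if the arm or the gripper's body presses on something with over 40 N, if the wrist force passes 120 N, or if a joint passes its speed limit or range.

## Working session

There is one attempt and no reset: what is moved stays moved. The work goes in short steps, Python scripts to look and compute and a tool call to move; the robot and the scene stay as the last step left them, time stands still between calls to the robot, and variables do not carry over. Pictures are saved under pics/ and viewed, at most 17 in all, crops included, and the job is handed in when it is done.

Besides the shell and the picture viewer there is one more tool, called by a JSON object that holds its "method" and its "body". send_rows: Moves the arm, as the interface text tells. Its arguments: {"type":"object","properties":{"targets":{"type":"array"},"fingers":{"type":"number"},"newtons":{"type":"number"}},"required":["targets"]}

```bash
mkdir -p pics; ls; python3 - <<'E'
from plant import *
import cv2,json,numpy as np
for n in ("side","top"):
    s=snapshot(n); cv2.imwrite(f"pics/{n}0.png",s["img"]); print(n,{k:(np.round(v,4).tolist() if k!="img" else 0) for k,v in s.items()})
    np.savez(f"{n}0.npz",**s)
print(get_state())
E
```

```text
pics
side {'img': 0, 'fx': 433.0767, 'fy': 433.0767, 'cx': 272.3673, 'cy': 219.6929, 'k1': 0.0137, 'cam_to_world': [[-0.9408, -0.1452, 0.3064, 0.2055], [-0.3387, 0.4448, -0.8291, 0.8946], [-0.0159, -0.8838, -0.4676, 0.5809], [0.0, 0.0, 0.0, 1.0]]}
top {'img': 0, 'fx': 395.9166, 'fy': 395.9166, 'cx': 278.9747, 'cy': 207.9512, 'k1': -0.0656, 'cam_to_world': [[-0.0269, -0.9957, 0.0884, 0.4626], [-0.9994, 0.0247, -0.026, 0.0025], [0.0237, -0.089, -0.9957, 1.0601], [0.0, 0.0, 0.0, 1.0]]}
{'clock': 0.1, 'q': array([ 1.28274388,  0.68987148, -0.19453556,  1.56617734,  0.15730259,
        0.90253605, -0.21508855]), 'qd': array([-0.00022821, -0.003312  , -0.0014084 , -0.00189918, -0.00138744,
        0.0004352 , -0.00016166]), 'joint_torque': array([-1.80892101e-03, -5.28497207e+01, -1.27093915e+00, -1.53836471e+01,
       -5.25173976e-02,  2.02609241e-03,  5.95836877e-05]), 'tool_pos': array([ 0.19749566, -0.592402  ,  0.23802522]), 'eef_rot': array([ 9.87071479e-01,  1.60278678e-01, -1.84482703e-04, -7.78645031e-04]), 'contact_force': array([-0.17184354,  0.61242964, -0.56008694]), 'moment': array([ 0.01400216, -0.02794819,  0.00202593]), 'finger_force': 0.0, 'opening': 0.9974958018528823}
```

View pics/side0.png

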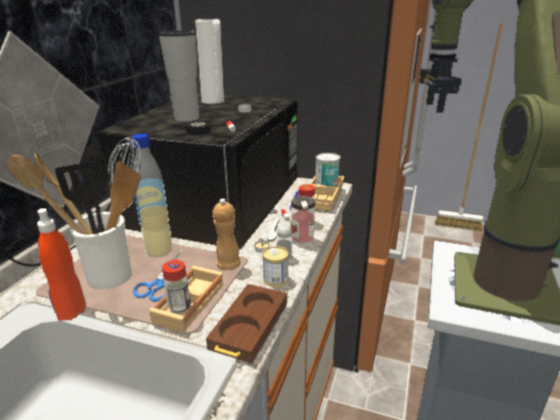

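View pics/top0.png

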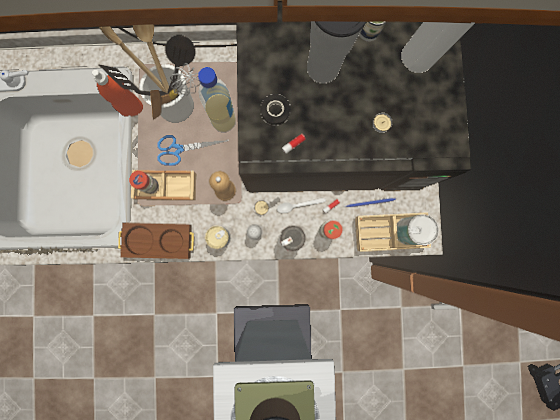

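The scene layout is clear. In the top view: cruet stand (157,240), spice rack (163,185), mill (220,185), small tin (217,238), salt (254,232), jam jar (292,238), spice jar (332,230), crate (398,233). Next, enlarge for precise pixels.

```bash
cat > h.py <<'E'
import numpy as np, cv2
def load(f): 
    s=np.load(f); return {k:s[k] for k in s.files}
def proj(s,P):
    T=np.linalg.inv(s["cam_to_world"]); P=np.atleast_2d(P)@T[:3,:3].T+T[:3,3]
    a=P[:,:2]/P[:,2:]; a=a*(1+float(s["k1"])*(a**2).sum(1,keepdims=True))
    return a*[s["fx"],s["fy"]]+[s["cx"],s["cy"]]
def ray(s,uv):
    K=np.array([[s["fx"],0,s["cx"]],[0,s["fy"],s["cy"]],[0,0,1]],float)
    a=cv2.undistortPoints(np.array([[uv]],float),K,np.array([float(s["k1"]),0,0,0]))[0,0]
    M=s["cam_to_world"]; return M[:3,3], M[:3,:3]@np.r_[a,1]
def atz(s,uv,z):
    o,d=ray(s,uv); return o+d*(z-o[2])/d[2]
def tri(s1,u1,s2,u2):
    o1,d1=ray(s1,u1);o2,d2=ray(s2,u2)
    t=np.linalg.lstsq(np.c_[d1,-d2],o2-o1,rcond=None)[0]
    p,q=o1+d1*t[0],o2+d2*t[1]; return (p+q)/2,np.linalg.norm(p-q)
def crop(img,x0,x1,y0,y1,k,f):
    c=cv2.resize(img[y0:y1,x0:x1],None,fx=k,fy=k,interpolation=cv2.INTER_CUBIC)
    for x in range((x0+9)//10*10,x1,10): cv2.line(c,(int((x-x0)*k),0),(int((x-x0)*k),6 if x%50 else 14),(0,255,255),1); cv2.putText(c,str(x),(int((x-x0)*k)-10,24),0,.35,(0,255,255),1)
    for y in range((y0+9)//10*10,y1,10): cv2.line(c,(0,int((y-y0)*k)),(6,int((y-y0)*k)),(0,255,255),1); cv2.putText(c,str(y),(8,int((y-y0)*k)+4),0,.35,(0,255,255),1)
    cv2.imwrite(f,c)
E
python3 - <<'E'
from h import *
t=load("top0.npz");s=load("side0.npz")
crop(t["img"],112,272,160,270,5,"pics/t1.png")
crop(t["img"],240,446,170,270,3.88,"pics/t2.png")
crop(s["img"],145,360,145,360,2.79,"pics/s1.png")
E
```

```text
(no output)
```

View pics/t1.png

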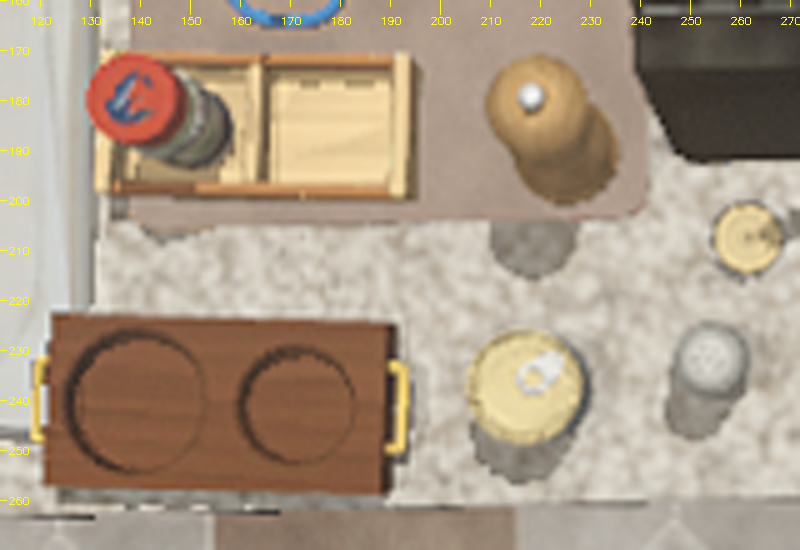

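View pics/t2.png

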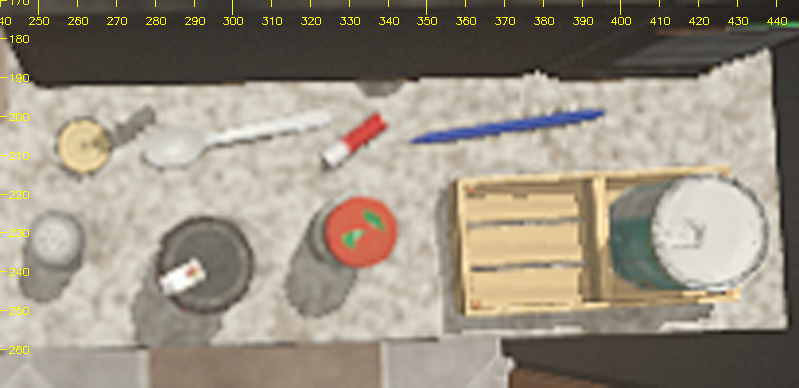

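View pics/s1.png

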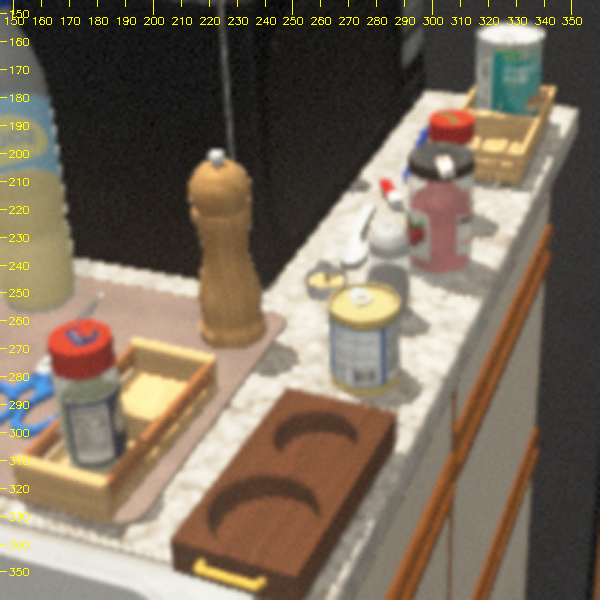

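Top view: cruet large well is on the left (137.6,240), small well (171.5,241); rack free bay is on the right of the rack; crate's big tin is at (423,230) on the right and its free bay on the left. Compute positions from both views.

```bash
cat > m.py <<'E'
from h import *
t=load("top0.npz");s=load("side0.npz")
T1=lambda x,y:(112+x/5,160+y/5); T2=lambda x,y:(240+x/3.88,170+y/3.88); S=lambda x,y:(145+x/2.79,145+y/2.79)
for n,a,b,z in [("old",T1(133,100),S(80,335),.129),("mill",T1(531,96),S(217,156),.175),("tinS",T1(526,387),S(364,307),.072),("salt",T1(711,358),S(391,222),.09),
 ("jam",T2(206,265),S(441,158),.115),("spice",T2(361,232),S(452,119),.109),("big",T2(710,232),S(510,35),.123)]:
    p,e=tri(t,a,s,b); print(n,p.round(4),"gap",round(e,4),"topz",atz(t,a,z).round(4),"sidez",atz(s,b,z).round(4))
def rect(n,pts,z):
    P=np.array([atz(t,p,z)[:2] for p in pts]); c=P.mean(0); print(n,"corners",P.round(3).tolist(),"c",c.round(4), "len",np.linalg.norm(P[1]-P[0]).round(3),np.linalg.norm(P[2]-P[1]).round(3),"dir",np.degrees(np.arctan2(*(P[0]+P[3]-P[1]-P[2])[::-1])).round(2))
rect("cruet",[T1(52,313),T1(397,325),T1(387,494),T1(43,486)],.033)
print("wells",atz(t,T1(137,401),.033).round(4),atz(t,T1(298,406),.033).round(4))
rect("rack",[T1(103,50),T1(412,52),T1(410,198),T1(97,195)],.043)
rect("crate",[T2(458,180),T2(728,168),T2(738,293),T2(467,315)],.043)
print("crate side pts: ",[atz(s,S(*p),.043).round(3).tolist() for p in [(515,185),(556,88),(465,150),(474,90)]])
print("cruet side pts: ",[atz(s,S(*p),.033).round(3).tolist() for p in [(173,543),(300,590),(396,412),(290,390)]])
print("rack side pts",[atz(s,S(*p),.041).round(3).tolist() for p in [(28,458),(108,488),(215,355),(135,340)]])
for z in (0,.2,.4,.6,.8): print("panel",z,atz(t,(372,262),z).round(3),atz(t,(382,287),z).round(3), atz(t,(555,300),z).round(3))
for u in [(390,5),(430,5),(362,365),(376,365)]:
    o,d=ray(s,u); print("sideaz",u,o[:2].round(3),(d[:2]/d[0]).round(3))
E
python3 m.py
```

```text
old [0.6219 0.3127 0.1218] gap 0.0009 topz [0.6203 0.3101 0.129 ] sidez [0.6159 0.3218 0.129 ]
mill [0.6104 0.1153 0.1694] gap 0.0005 topz [0.6097 0.1147 0.175 ] sidez [0.6046 0.1259 0.175 ]
tinS [0.4809 0.1333 0.064 ] gap 0.0002 topz [0.4807 0.1322 0.072 ] sidez [0.4768 0.145  0.072 ]
salt [0.491  0.0389 0.0903] gap 0.0025 topz [0.4922 0.0393 0.09  ] sidez [0.4899 0.0381 0.09  ]
jam [ 0.4731 -0.0542  0.1108] gap 0.0001 topz [ 0.4731 -0.0539  0.115 ] sidez [ 0.4706 -0.0456  0.115 ]
spice [ 0.4906 -0.1519  0.1058] gap 0.0008 topz [ 0.4909 -0.1513  0.109 ] sidez [ 0.4883 -0.1451  0.109 ]
big [ 0.4846 -0.3692  0.118 ] gap 0.0002 topz [ 0.4844 -0.3673  0.123 ] sidez [ 0.4817 -0.3555  0.123 ]
cruet corners [[0.526, 0.384], [0.515, 0.204], [0.428, 0.21], [0.436, 0.388]] c [0.4763 0.2963] len 0.18 0.087 dir 87.02
wells [0.479 0.339 0.033] [0.4745 0.2553 0.033 ]
rack corners [[0.662, 0.355], [0.656, 0.193], [0.58, 0.195], [0.586, 0.357]] c [0.6209 0.2748] len 0.162 0.076 dir 88.06
crate corners [[0.526, -0.229], [0.529, -0.414], [0.445, -0.416], [0.436, -0.231]] c [ 0.4839 -0.3223] len 0.185
[... 229 characters left out ...]
, 0.033]]
rack side pts [[0.649, 0.355, 0.041], [0.581, 0.364, 0.041], [0.581, 0.201, 0.041], [0.65, 0.203, 0.041]]
panel 0 [ 0.405 -0.271  0.   ] [ 0.338 -0.295  0.   ] [ 0.28  -0.787  0.   ]
panel 0.2 [ 0.416 -0.219  0.2  ] [ 0.361 -0.239  0.2  ] [ 0.315 -0.638  0.2  ]
panel 0.4 [ 0.427 -0.168  0.4  ] [ 0.385 -0.183  0.4  ] [ 0.349 -0.489  0.4  ]
panel 0.6 [ 0.438 -0.116  0.6  ] [ 0.408 -0.127  0.6  ] [ 0.384 -0.34   0.6  ]
panel 0.8 [ 0.448 -0.065  0.8  ] [ 0.432 -0.071  0.8  ] [ 0.418 -0.191  0.8  ]
sideaz (390, 5) [0.205 0.895] [ 1.    -9.224]
sideaz (430, 5) [0.205 0.895] [  1.   -31.39]
sideaz (362, 365) [0.205 0.895] [  1.    -11.813]
sideaz (376, 365) [0.205 0.895] [  1.    -22.921]
```

```bash
cat > mv.py <<'E'
import sys,numpy as np
from plant import *
from scipy.spatial.transform import Rotation as R
def rows(wps):
    st=get_state(); p=st["tool_pos"]; r=R.from_quat(st["eef_rot"])
    print("t",round(st["clock"],2),"p",p.round(4),"y-az",np.degrees(np.arctan2(*r.as_matrix()[1::-1,1])).round(2))
    for x,y,z,a in wps:
        a=np.radians(a); Y=[np.cos(a),np.sin(a),0]; Z=[0,0,-1]; g=R.from_matrix(np.c_[np.cross(Y,Z),Y,Z])
        print((r.inv().apply(np.array([x,y,z])-p)/.3).round(3).tolist(),((r.inv()*g).as_rotvec()/np.pi).round(3).tolist())
if __name__=="__main__": rows(eval(sys.argv[1]))
E
python3 mv.py "[(.18,-.52,.33,-60),(.17,-.45,.36,-50),(.24,-.36,.36,-40),(.34,-.25,.34,-20),(.44,-.17,.32,0)]"
python3 - <<'E'
from h import *
t=load("top0.npz");s=load("side0.npz")
print("mw",[atz(t,u,.282).round(3).tolist() for u in [(247,190),(240,160),(412,172),(412,184),(470,172)]])
T2=lambda x,y:(240+x/3.88,170+y/3.88)
print("bay",atz(t,T2(526,243),.043).round(4),"y in",atz(t,T2(470,247),.043).round(4),atz(t,T2(583,247),.043).round(4))
# overlays of model outlines
def cyl(im,s,x,y,z0,z1,d,c):
    a=np.linspace(0,2*np.pi,40)
    for z in (z0,z1):
        cv2.polylines(im,[(proj(s,np.c_[x+d/2*np.cos(a),y+d/2*np.sin(a),0*a+z])*K-O).round().astype(int)],True,c,1)
def box(im,s,cx,cy,yaw,lx,ly,z,c):
    k=np.array([[-1,-1],[1,-1],[1,1],[-1,1]])*[lx/2,ly/2]; q=np.radians(yaw)
    k=k@np.array([[np.cos(q),np.sin(q)],[-np.sin(q),np.cos(q)]])+[cx,cy]
    cv2.polylines(im,[(proj(s,np.c_[k,[z]*4])*K-O).round().astype(int)],True,c,1)
outs=[]
for sc,(x0,x1,y0,y1),K in ((t,(112,446,160,265),2.39),(s,(145,360,145,345),1.5)):
    O=np.array([x0,y0])*K; im=cv2.resize(sc["img"][y0:y1,x0:x1],None,fx=K,fy=K,interpolation=cv2.INTER_CUBIC)
    for x,y,z,h,d in [(.491,-.1515,0,.109,.046),(.4915,.039,0,.066,.044),(.61,.115,.005,.15,.05),(.473,-.054,0,.115,.061),(.481,.1325,0,.072,.057),(.4845,-.368,.013,.123,.075),(.62,.3105,.02,.129,.045)]: cyl(im,sc,x,y,z,z+h if h<.12 else h,d,(255,255,0))
    box(im,sc,.4763,.2963,-3,.09,.176,.033,(0,255,0)); box(im,sc,.6209,.2748,-2,.076,.164,.046,(0,255,0))
    box(im,sc,.484,-.3215,1.9,.092,.188,.043,(0,255,0)); outs.append(im)
W=max(i.shape[1] for i in outs); cv2.imwrite("pics/ov.png",np.vstack([np.pad(i,((0,0),(0,W-i.shape[1]),(0,0))) for i in outs]))
E
```

```text
t 0.1 p [ 0.1975 -0.5924  0.238 ] y-az -71.55
[0.021, -0.248, -0.306] [-0.001, -0.0, -0.064]
[0.063, -0.48, -0.406] [-0.001, -0.0, -0.12]
[0.379, -0.691, -0.406] [-0.001, -0.0, -0.175]
[0.812, -0.933, -0.339] [-0.0, -0.0, -0.286]
[1.212, -1.08, -0.272] [-0.0, -0.0, -0.398]
mw [[0.569, 0.044, 0.282], [0.63, 0.057, 0.282], [0.598, -0.289, 0.282], [0.574, -0.287, 0.282], [0.596, -0.411, 0.282]]
bay [ 0.4825 -0.2726  0.043 ] y in [ 0.4809 -0.2347  0.043 ] [ 0.4787 -0.3112  0.043 ]
```

View pics/ov.png

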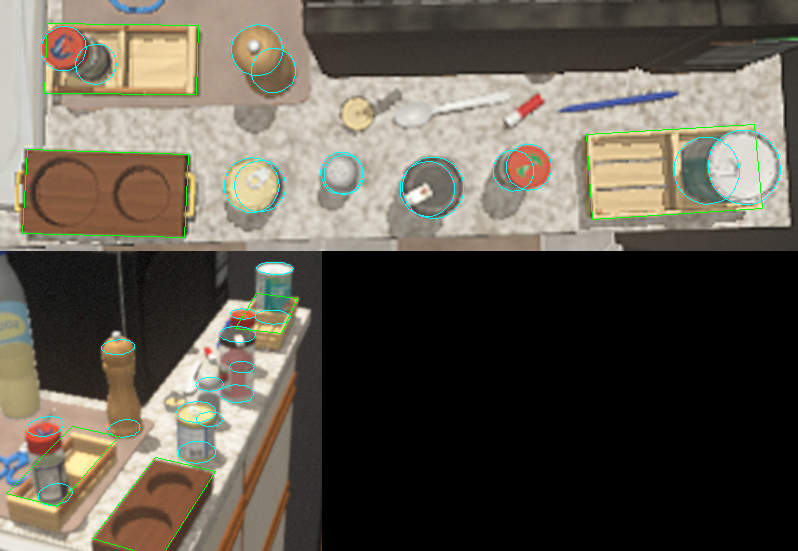

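The overlay shows the model outlines on the top view within a pixel or two (side view is offset by a few pixels, i.e. its calibration). Start moving.

{"method": "send_rows", "body": {"targets": [[[0.02,-0.25,-0.306],[0,0,-0.064]],[[0.02,-0.25,-0.306],[0,0,-0.064]],[[0.063,-0.48,-0.406],[0,0,-0.12]],[[0.063,-0.48,-0.406],[0,0,-0.12]],[[0.379,-0.69,-0.406],[0,0,-0.175]],[[0.379,-0.69,-0.406],[0,0,-0.175]],[[0.6,-0.81,-0.37],[0,0,-0.23]],[[0.812,-0.933,-0.34],[0,0,-0.286]],[[0.812,-0.933,-0.34],[0,0,-0.286]],[[0.812,-0.933,-0.34],[0,0,-0.286]]], "fingers": 0.75, "newtons": 15}}

```text
clock: 1.35
tool_pos: [0.3415, -0.2493, 0.3401]
eef_rot: [0.819, 0.574, 0.0, -0.001]
contact_force: [-0.6, 0.5, -0.4]
opening: 0.751
finger_force: 0.0
```

```bash
python3 mv.py "[(.49,-.152,.2,-90),(.49,-.152,.2,0),(.491,-.152,.2,-90)]"; python3 -c "
from plant import *
print(get_state()['q'].round(2))"
```

```text
t 1.35 p [ 0.3415 -0.2493  0.3401] y-az -19.91
[0.473, 0.355, 0.468] [-0.0, -0.0, 0.389]
[0.473, 0.355, 0.468] [-0.0, -0.0, -0.111]
[0.474, 0.359, 0.468] [-0.0, -0.0, 0.389]
[ 0.94  0.32 -0.57  1.97  0.21  0.91 -0.08]
```

{"method": "send_rows", "body": {"targets": [[[0.2,0.15,0.15],[0,0,0.08]],[[0.474,0.359,0.25],[0,0,0.2]],[[0.474,0.359,0.4],[0,0,0.389]],[[0.474,0.359,0.468],[0,0,0.389]],[[0.474,0.359,0.468],[0,0,0.389]],[[0.474,0.359,0.468],[0,0,0.389]],[[0.474,0.359,0.468],[0,0,0.389]],[[0.474,0.359,0.468],[0,0,0.389]],[[0.474,0.359,0.468],[0,0,0.389]],[[0.474,0.359,0.468],[0,0,0.389]]]}}

```text
clock: 2.6
tool_pos: [0.4901, -0.1544, 0.2003]
eef_rot: [1.0, -0.001, -0.0, 0.0]
contact_force: [-0.9, -0.6, 0.2]
opening: 0.747
finger_force: 0.0
```

```bash
python3 mv.py "[(.491,-.1518,.063,-90)]"; python3 - <<'E'
from h import *
from plant import *
s=snapshot("side"); crop(s["img"],200,440,40,240,3,"pics/c1.png")
E
```

```text
t 2.6 p [ 0.4901 -0.1544  0.2003] y-az -90.08
[0.003, -0.009, 0.458] [0.0, 0.0, -0.0]
```

View pics/c1.png

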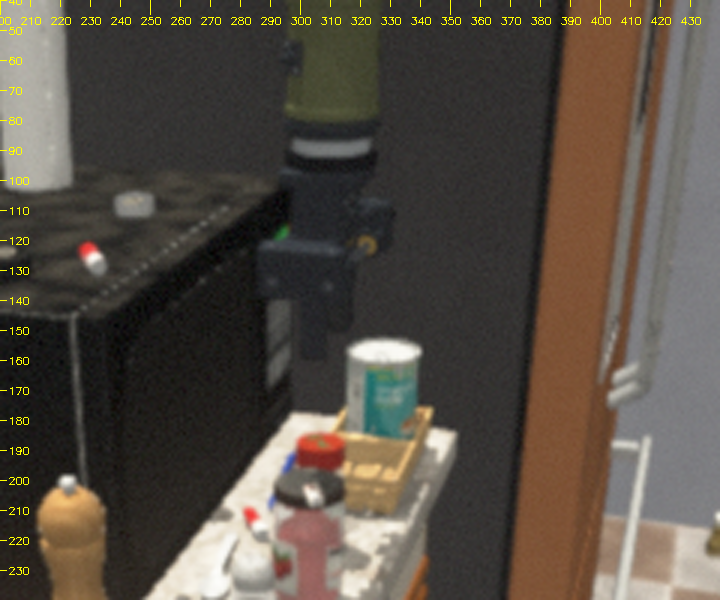

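Fingertip is at (314,158), directly above the red lid (307,187); lined up. Descend and grip.

{"method": "send_rows", "body": {"targets": [[[0.003,-0.009,0.1],[0,0,0]],[[0.003,-0.009,0.2],[0,0,0]],[[0.003,-0.009,0.3],[0,0,0]],[[0.003,-0.009,0.4],[0,0,0]],[[0.003,-0.009,0.448],[0,0,0]],[[0.003,-0.009,0.448],[0,0,0]],[[0.003,-0.009,0.448],[0,0,0]]]}}

```text
clock: 3.52
tool_pos: [0.4918, -0.1513, 0.0668]
eef_rot: [1.0, -0.001, 0.001, 0.0]
contact_force: [-0.6, -0.4, -0.4]
opening: 0.751
finger_force: 0.0
```

{"method": "send_rows", "body": {"targets": [[[0,0,0],[0,0,0]],[[0,0,0],[0,0,0]],[[0,0,0],[0,0,0]],[[0,0,0],[0,0,0]],[[0,0,0],[0,0,0]],[[0,0,0],[0,0,0]]], "fingers": 0.3, "newtons": 15}}

```text
clock: 4.28
tool_pos: [0.4916, -0.1514, 0.0664]
eef_rot: [1.0, -0.001, 0.001, 0.0]
contact_force: [-0.3, -1.0, 5.6]
opening: 0.514
finger_force: 15.0
```

{"method": "send_rows", "body": {"targets": [[[0,0,-0.08],[0,0,0]],[[0,0,-0.2],[0,0,0]],[[0,0,-0.35],[0,0,0]],[[0,0,-0.5],[0,0,0]],[[0,0,-0.65],[0,0,0]],[[0,0,-0.78],[0,0,0]],[[0,-0.12,-0.78],[0,0,-0.05]],[[0,-0.25,-0.78],[0,0,-0.1]],[[0,-0.4,-0.78],[0,0,-0.15]],[[0,-0.55,-0.78],[0,0,-0.2]],[[0,-0.7,-0.78],[0,0,-0.25]],[[0,-0.85,-0.78],[0,0,-0.3]]]}}

```text
clock: 5.78
tool_pos: [0.4909, 0.1051, 0.2995]
eef_rot: [0.89, 0.456, -0.001, 0.0]
contact_force: [-0.3, -0.3, -0.8]
opening: 0.509
finger_force: 15.0
```

```bash
python3 mv.py "[(.53,.18,.3,-20),(.6196,.2368,.29,-2),(.6196,.2368,.15,-2)]"
```

```text
t 5.78 p [0.4909 0.1051 0.2995] y-az -35.8
[0.279, -0.04, -0.002] [-0.0, 0.0, -0.088]
[0.607, 0.091, 0.031] [-0.0, 0.0, -0.188]
[0.608, 0.091, 0.498] [-0.0, 0.0, -0.188]
```

{"method": "send_rows", "body": {"targets": [[[0.1,-0.02,0],[0,0,-0.03]],[[0.22,-0.03,0],[0,0,-0.06]],[[0.35,0,0],[0,0,-0.1]],[[0.48,0.05,0.01],[0,0,-0.14]],[[0.607,0.091,0.03],[0,0,-0.188]],[[0.607,0.091,0.1],[0,0,-0.188]],[[0.607,0.091,0.2],[0,0,-0.188]],[[0.607,0.091,0.3],[0,0,-0.188]],[[0.607,0.091,0.4],[0,0,-0.188]],[[0.607,0.091,0.5],[0,0,-0.188]],[[0.607,0.091,0.5],[0,0,-0.188]],[[0.607,0.091,0.5],[0,0,-0.188]]]}}

```text
clock: 7.28
tool_pos: [0.6213, 0.2354, 0.1507]
eef_rot: [0.721, 0.693, 0.001, 0.0]
contact_force: [0.3, 1.1, -0.5]
opening: 0.514
finger_force: 15.0
```

```bash
python3 mv.py "[(.6196,.2368,.086,-2)]"; python3 - <<'E'
from h import *
from plant import *
s=snapshot("side"); crop(s["img"],140,300,190,340,3.5,"pics/c2.png")
E
```

```text
t 7.28 p [0.6213 0.2354 0.1507] y-az -2.26
[0.004, -0.006, 0.216] [0.0, -0.0, -0.001]
```

View pics/c2.png

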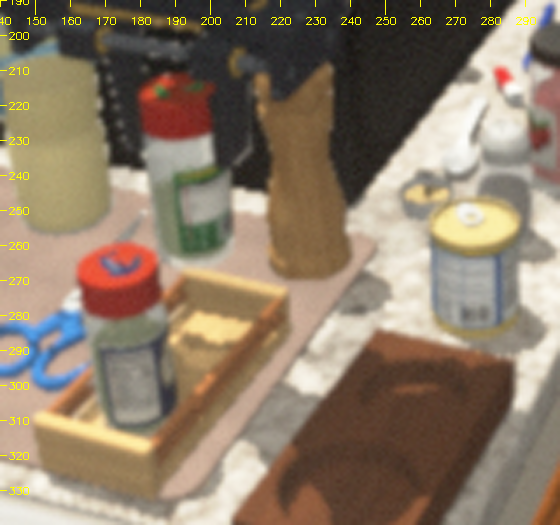

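Jar hangs parallel to the stored jar (lid 190,225; base 195,262 in full-image pixels) and above the free bay. Lower.

{"method": "send_rows", "body": {"targets": [[[0.004,-0.006,0.06],[0,0,0]],[[0.004,-0.006,0.12],[0,0,0]],[[0.004,-0.006,0.17],[0,0,0]],[[0.004,-0.006,0.195],[0,0,0]],[[0.004,-0.006,0.205],[0,0,0]],[[0.004,-0.006,0.208],[0,0,0]],[[0.004,-0.006,0.208],[0,0,0]]]}}

```text
clock: 8.2
tool_pos: [0.6195, 0.2364, 0.0879]
eef_rot: [0.721, 0.693, 0.0, 0.0]
contact_force: [0.4, -0.7, -0.8]
opening: 0.517
finger_force: 15.0
```

{"method": "send_rows", "body": {"targets": [[[0,0,0.004],[0,0,0]],[[0,0,0.008],[0,0,0]],[[0,0,0.008],[0,0,0]]]}}

```text
clock: 8.57
tool_pos: [0.6192, 0.2362, 0.0851]
eef_rot: [0.721, 0.693, -0.0, 0.0]
contact_force: [0.1, -1.0, -1.2]
opening: 0.516
finger_force: 15.0
```

{"method": "send_rows", "body": {"targets": [[[0,0,0.005],[0,0,0]],[[0,0,0.01],[0,0,0]],[[0,0,0.01],[0,0,0]]]}}

```text
clock: 8.95
tool_pos: [0.6191, 0.2361, 0.0819]
eef_rot: [0.721, 0.693, -0.0, 0.0]
contact_force: [-1.2, 0.0, -0.6]
opening: 0.511
finger_force: 15.0
```

{"method": "send_rows", "body": {"targets": [[[0,0,0.004],[0,0,0]],[[0,0,0.006],[0,0,0]],[[0,0,0.006],[0,0,0]]]}}

```text
clock: 9.32
tool_pos: [0.6194, 0.2367, 0.0815]
eef_rot: [0.721, 0.693, 0.001, 0.0]
contact_force: [-1.5, -0.7, 6.4]
opening: 0.509
finger_force: 15.0
```

{"method": "send_rows", "body": {"targets": [[[0,0,0],[0,0,0]],[[0,0,0],[0,0,0]],[[0,0,0],[0,0,0]],[[0,0,0],[0,0,0]],[[0,0,-0.06],[0,0,0]],[[0,0,-0.15],[0,0,0]],[[0,0,-0.3],[0,0,0]],[[0,0,-0.5],[0,0,0]],[[0,0,-0.7],[0,0,0]],[[-0.1,-0.2,-0.72],[0,0,0]],[[-0.2,-0.4,-0.72],[0,0,0]]], "fingers": 0.78}}

```text
clock: 10.7
tool_pos: [0.5049, 0.1853, 0.2986]
eef_rot: [0.721, 0.693, 0.002, 0.001]
contact_force: [-0.4, -1.4, -0.4]
opening: 0.78
finger_force: 0.0
```

```bash
python3 mv.py "[(.473,.04,.29,0),(.473,-.054,.29,0),(.473,-.054,.15,0)]"; python3 - <<'E'
from h import *
from plant import *
s=snapshot("top"); np.savez("top1.npz",**s)
T=lambda x,y:atz(s,(x,y),.124).round(4)
h=cv2.cvtColor(s["img"],cv2.COLOR_BGR2HSV); m=cv2.inRange(h,(0,150,120),(8,255,255))|cv2.inRange(h,(172,150,120),(180,255,255))
n,l,st,c=cv2.connectedComponentsWithStats(m)
for i in range(1,n):
    if st[i,4]>60: print(c[i].round(1),st[i,4],T(*c[i]))
E
```

```text
t 10.7 p [0.5049 0.1853 0.2986] y-az -2.27
[-0.488, -0.087, 0.027] [0.001, -0.001, -0.013]
[-0.801, -0.075, 0.027] [0.001, -0.001, -0.013]
[-0.802, -0.077, 0.493] [0.001, -0.001, -0.013]
[120.2  97.8] 880 [0.8263 0.36   0.124 ]
[297.1 140.5] 95 [ 0.7083 -0.0701  0.124 ]
```

{"method": "send_rows", "body": {"targets": [[[-0.2,-0.04,0.02],[0,0,-0.013]],[[-0.4,-0.07,0.027],[0,0,-0.013]],[[-0.6,-0.075,0.027],[0,0,-0.013]],[[-0.801,-0.076,0.05],[0,0,-0.013]],[[-0.801,-0.076,0.2],[0,0,-0.013]],[[-0.801,-0.076,0.3],[0,0,-0.013]],[[-0.801,-0.076,0.4],[0,0,-0.013]],[[-0.801,-0.076,0.45],[0,0,-0.013]],[[-0.801,-0.076,0.45],[0,0,-0.013]],[[-0.801,-0.076,0.45],[0,0,-0.013]]], "fingers": 0.95}}

```text
clock: 12.0
tool_pos: [0.4741, -0.0542, 0.1623]
eef_rot: [0.707, 0.708, 0.001, 0.001]
contact_force: [-0.8, -0.0, -0.3]
opening: 0.952
finger_force: 0.0
```

```bash
python3 mv.py "[(.473,-.054,.061,0)]"; python3 - <<'E'
from h import *
from plant import *
s=snapshot("top"); 
a=cv2.resize(s["img"][160:262,112:446],None,fx=2.39,fy=2.39,interpolation=cv2.INTER_CUBIC)
s=snapshot("side"); b=cv2.resize(s["img"][140:340,140:360],None,fx=1.75,fy=1.75,interpolation=cv2.INTER_CUBIC)
b=np.pad(b,((0,0),(0,a.shape[1]-b.shape[1]),(0,0))); cv2.imwrite("pics/c3.png",np.vstack([a,b]))
E
```

```text
t 12.0 p [ 0.4741 -0.0542  0.1623] y-az 0.09
[0.001, -0.004, 0.338] [0.001, 0.0, 0.0]
```

View pics/c3.png

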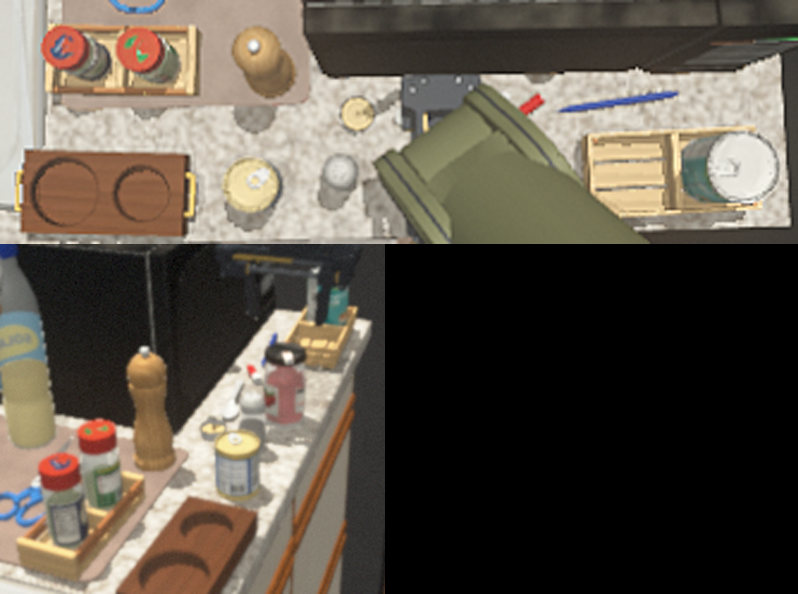

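Spice jar stands upright in its bay (lid at about (171,180)); gripper fingers straddle the jam jar. Continue.

{"method": "send_rows", "body": {"targets": [[[0.001,-0.004,0.08],[0,0,0]],[[0.001,-0.004,0.16],[0,0,0]],[[0.001,-0.004,0.24],[0,0,0]],[[0.001,-0.004,0.31],[0,0,0]],[[0.001,-0.004,0.338],[0,0,0]],[[0.001,-0.004,0.338],[0,0,0]]]}}

```text
clock: 12.85
tool_pos: [0.4723, -0.054, 0.06]
eef_rot: [0.707, 0.708, 0.0, 0.0]
contact_force: [-0.4, -0.5, -0.2]
opening: 0.95
finger_force: 0.0
```

{"method": "send_rows", "body": {"targets": [[[0,0,0],[0,0,0]],[[0,0,0],[0,0,0]],[[0,0,0],[0,0,0]],[[0,0,0],[0,0,0]],[[0,0,0],[0,0,0]],[[0,0,0],[0,0,0]]], "fingers": 0.4, "newtons": 30}}

```text
clock: 13.6
tool_pos: [0.4747, -0.054, 0.0608]
eef_rot: [0.707, 0.708, 0.002, 0.002]
contact_force: [4.6, -0.4, 5.7]
opening: 0.712
finger_force: 29.0
```

{"method": "send_rows", "body": {"targets": [[[0,0,-0.06],[0,0,0]],[[0,0,-0.15],[0,0,0]],[[0,0,-0.27],[0,0,0]],[[0,0,-0.4],[0,0,0]],[[-0.06,0,-0.4],[0,0,-0.005]],[[-0.17,0.01,-0.4],[0,0,-0.01]],[[-0.28,0.02,-0.4],[0,0,-0.01]],[[-0.4,0.026,-0.4],[0,0,-0.01]],[[-0.52,0.026,-0.4],[0,0,-0.01]],[[-0.64,0.026,-0.4],[0,0,-0.01]],[[-0.735,0.026,-0.4],[0,0,-0.01]],[[-0.735,0.026,-0.4],[0,0,-0.01]]]}}

```text
clock: 15.1
tool_pos: [0.4772, -0.2773, 0.1783]
eef_rot: [0.697, 0.717, -0.002, -0.002]
contact_force: [0.4, 0.1, -5.4]
opening: 0.711
finger_force: 28.9
```

```bash
python3 mv.py "[(.4825,-.2745,.074,1.9)]"; python3 - <<'E'
from h import *
from plant import *
s=snapshot("top"); 
a=cv2.resize(s["img"][160:282,226:456],None,fx=2.4,fy=2.4,interpolation=cv2.INTER_CUBIC)
s=snapshot("side"); b=cv2.resize(s["img"][100:240,230:400],None,fx=2.4,fy=2.4,interpolation=cv2.INTER_CUBIC)
b=np.pad(b,((0,0),(0,a.shape[1]-b.shape[1]),(0,0))); cv2.imwrite("pics/c4.png",np.vstack([a,b]))
E
```

```text
t 15.1 p [ 0.4772 -0.2773  0.1783] y-az 1.57
[0.009, 0.02, 0.348] [-0.002, 0.0, -0.002]
```

View pics/c4.png

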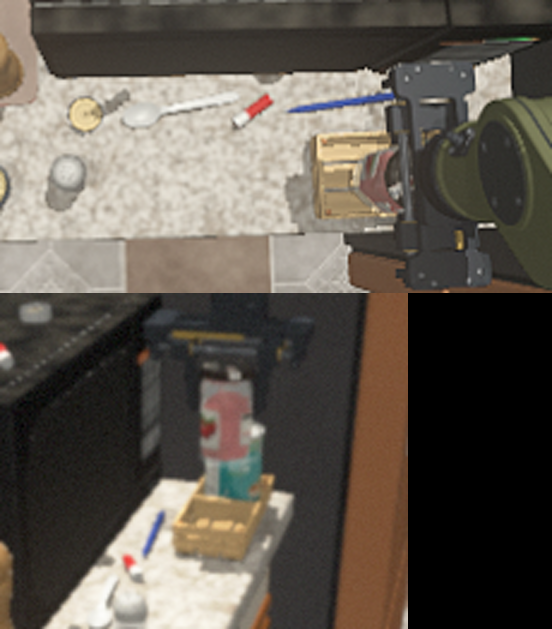

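Jam jar hangs upright over the free bay (side crop base at (215,490) above bay). Lower.

{"method": "send_rows", "body": {"targets": [[[0.009,0.02,0.03],[0,0,0]],[[0.009,0.02,0.1],[0,0,0]],[[0.009,0.02,0.17],[0,0,0]],[[0.009,0.02,0.23],[0,0,0]],[[0.009,0.02,0.28],[0,0,0]],[[0.009,0.02,0.31],[0,0,0]],[[0.009,0.02,0.33],[0,0,0]],[[0.009,0.02,0.33],[0,0,0]]]}}

```text
clock: 16.2
tool_pos: [0.4861, -0.2716, 0.0808]
eef_rot: [0.695, 0.719, -0.0, -0.0]
contact_force: [-0.4, -0.1, -4.7]
opening: 0.713
finger_force: 28.9
```

{"method": "send_rows", "body": {"targets": [[[0,0,0.006],[0,0,0]],[[0,0,0.012],[0,0,0]],[[0,0,0.012],[0,0,0]]]}}

```text
clock: 16.58
tool_pos: [0.4861, -0.2717, 0.0773]
eef_rot: [0.695, 0.719, -0.0, 0.0]
contact_force: [-0.9, -0.2, -4.2]
opening: 0.71
finger_force: 28.9
```

{"method": "send_rows", "body": {"targets": [[[-0.006,-0.01,0.006],[0,0,0]],[[-0.006,-0.01,0.011],[0,0,0]],[[-0.006,-0.01,0.011],[0,0,0]]]}}

```text
clock: 16.95
tool_pos: [0.4828, -0.2737, 0.0739]
eef_rot: [0.696, 0.718, -0.0, -0.0]
contact_force: [-0.1, -0.5, -4.7]
opening: 0.716
finger_force: 28.9
```

{"method": "send_rows", "body": {"targets": [[[0,0,0.004],[0,0,0]],[[0,0,0.007],[0,0,0]],[[0,0,0.007],[0,0,0]]]}}

```text
clock: 17.32
tool_pos: [0.4832, -0.2737, 0.0736]
eef_rot: [0.695, 0.719, -0.001, 0.001]
contact_force: [-2.2, 0.5, 12.8]
opening: 0.712
finger_force: 29.1
```

{"method": "send_rows", "body": {"targets": [[[0,0,-0.002],[0,0,0]],[[0,0,-0.002],[0,0,0]],[[0,0,-0.002],[0,0,0]],[[0,0,-0.002],[0,0,0]],[[0,0,-0.06],[0,0,0]],[[0,0,-0.2],[0,0,0]],[[0,0,-0.36],[0,0,0]],[[0.1,0,-0.5],[0,0,0]],[[0.3,0,-0.5],[0,0,0.05]],[[0.5,0,-0.5],[0,0,0.1]],[[0.7,0,-0.5],[0,0,0.16]],[[0.9,0,-0.5],[0,0,0.22]]], "fingers": 0.9}}

```text
clock: 18.82
tool_pos: [0.4742, -0.0016, 0.223]
eef_rot: [0.899, 0.439, 0.001, 0.0]
contact_force: [0.4, 0.8, -0.1]
opening: 0.903
finger_force: 0.0
```

```bash
python3 mv.py "[(.4915,.039,.15,-90)]"; python3 - <<'E'
from h import *
from plant import *
s=snapshot("top"); crop(s["img"],250,446,170,290,4,"pics/c5.png")
print(get_state()['q'].round(2))
E
```

```text
t 18.82 p [ 0.4742 -0.0016  0.223 ] y-az -37.96
[0.142, -0.038, 0.244] [0.0, -0.001, 0.289]
[ 0.16  0.54 -0.43  2.02  0.35  0.64 -1.14]
```

View pics/c5.png

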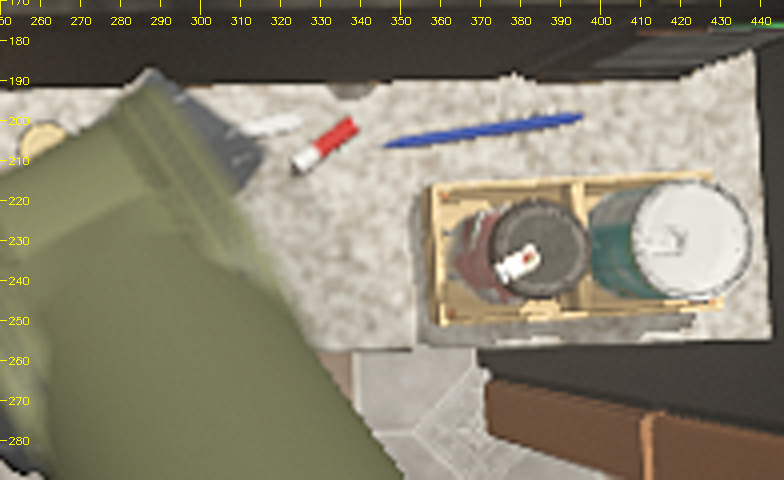

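Jam jar is upright in its bay (lid (384,232)), big tin undisturbed. On to the salt.

{"method": "send_rows", "body": {"targets": [[[0.07,-0.02,0.05],[0,0,0.06]],[[0.142,-0.038,0.1],[0,0,0.12]],[[0.142,-0.038,0.13],[0,0,0.18]],[[0.142,-0.038,0.15],[0,0,0.24]],[[0.142,-0.038,0.2],[0,0,0.289]],[[0.142,-0.038,0.244],[0,0,0.289]],[[0.142,-0.038,0.244],[0,0,0.289]],[[0.142,-0.038,0.244],[0,0,0.289]]], "fingers": 0.75}}

```text
clock: 19.88
tool_pos: [0.4914, 0.0371, 0.149]
eef_rot: [1.0, 0.004, 0.0, -0.0]
contact_force: [0.4, 0.4, 0.7]
opening: 0.75
finger_force: 0.0
```

```bash
python3 mv.py "[(.4915,.039,.031,-90)]"; python3 -c "
from plant import *
print(get_state()['q'].round(2))"
```

```text
t 19.88 p [0.4914 0.0371 0.149 ] y-az -89.54
[0.0, -0.006, 0.393] [-0.0, -0.0, 0.003]
[-0.11  0.67 -0.1   2.05  0.15  0.43 -1.88]
```

{"method": "send_rows", "body": {"targets": [[[0,-0.006,0.1],[0,0,0]],[[0,-0.006,0.2],[0,0,0]],[[0,-0.006,0.3],[0,0,0]],[[0,-0.006,0.37],[0,0,0]],[[0,-0.006,0.393],[0,0,0]],[[0,-0.006,0.393],[0,0,0]]]}}

```text
clock: 20.62
tool_pos: [0.4915, 0.0389, 0.031]
eef_rot: [1.0, 0.003, 0.0, -0.0]
contact_force: [0.6, -0.0, -0.4]
opening: 0.749
finger_force: 0.0
```

{"method": "send_rows", "body": {"targets": [[[0,0,0],[0,0,0]],[[0,0,0],[0,0,0]],[[0,0,0],[0,0,0]],[[0,0,0],[0,0,0]],[[0,0,0],[0,0,0]],[[0,0,0],[0,0,0]]], "fingers": 0.25, "newtons": 18}}

```text
clock: 21.38
tool_pos: [0.4917, 0.0393, 0.0313]
eef_rot: [1.0, 0.003, 0.001, -0.0]
contact_force: [0.0, 1.3, 5.9]
opening: 0.459
finger_force: 18.2
```

{"method": "send_rows", "body": {"targets": [[[0,0,-0.05],[0,0,0]],[[0,0,-0.15],[0,0,0]],[[0,0,-0.28],[0,0,0]],[[0,0,-0.4],[0,0,0]],[[0,-0.08,-0.45],[0,0,-0.04]],[[-0.01,-0.19,-0.45],[0,0,-0.09]],[[-0.02,-0.3,-0.45],[0,0,-0.14]],[[-0.03,-0.41,-0.45],[0,0,-0.19]],[[-0.045,-0.52,-0.45],[0,0,-0.24]],[[-0.058,-0.63,-0.45],[0,0,-0.29]],[[-0.058,-0.718,-0.45],[0,0,-0.333]],[[-0.058,-0.718,-0.45],[0,0,-0.333]]]}}

```text
clock: 22.88
tool_pos: [0.4719, 0.2561, 0.1664]
eef_rot: [0.864, 0.503, 0.001, -0.001]
contact_force: [-1.0, -0.6, 0.1]
opening: 0.458
finger_force: 17.8
```

```bash
python3 mv.py "[(.4743,.2548,.08,-30),(.4743,.2548,.05,-30)]"; python3 - <<'E'
from h import *
from plant import *
s=snapshot("side"); crop(s["img"],180,330,200,350,3.6,"pics/c6.png")
E
```

```text
t 22.88 p [0.4719 0.2561 0.1664] y-az -29.54
[-0.0, 0.009, 0.288] [-0.0, -0.001, 0.003]
[-0.0, 0.009, 0.388] [-0.0, -0.001, 0.003]
```

View pics/c6.png

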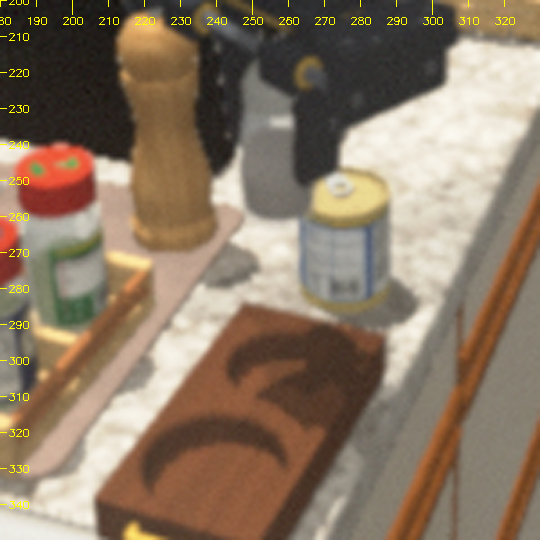

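Salt hangs upright in the fingers at (257,245) above the small well. Lower.

{"method": "send_rows", "body": {"targets": [[[0,0.009,0.08],[0,0,0]],[[0,0.009,0.17],[0,0,0]],[[0,0.009,0.25],[0,0,0]],[[0,0.009,0.31],[0,0,0]],[[0,0.009,0.35],[0,0,0]],[[0,0.009,0.375],[0,0,0]],[[0,0.009,0.39],[0,0,0]],[[0,0.009,0.39],[0,0,0]]]}}

```text
clock: 23.92
tool_pos: [0.4749, 0.2527, 0.0488]
eef_rot: [0.865, 0.502, 0.0, 0.0]
contact_force: [-0.2, -0.5, -0.3]
opening: 0.459
finger_force: 17.8
```

{"method": "send_rows", "body": {"targets": [[[0,0,0.005],[0,0,0]],[[0,0,0.009],[0,0,0]],[[0,0,0.009],[0,0,0]]]}}

```text
clock: 24.3
tool_pos: [0.475, 0.2529, 0.0464]
eef_rot: [0.865, 0.502, 0.0, 0.0]
contact_force: [-0.5, 0.6, 2.9]
opening: 0.457
finger_force: 18.0
```

{"method": "send_rows", "body": {"targets": [[[0,0,0],[0,0,0]],[[0,0,0],[0,0,0]],[[0,0,0],[0,0,0]],[[0,0,0],[0,0,0]],[[0,0,-0.06],[0,0,0]],[[0,0,-0.16],[0,0,0]],[[0,0,-0.32],[0,0,0]],[[0,0,-0.5],[0,0,0]],[[0,0,-0.68],[0,0,0]],[[0,0,-0.7],[0,0,-0.05]],[[0,0,-0.7],[0,0,-0.11]],[[0,0,-0.7],[0,0,-0.164]]], "fingers": 0.72}}

```text
clock: 25.8
tool_pos: [0.4747, 0.2525, 0.2562]
eef_rot: [0.706, 0.708, -0.0, 0.0]
contact_force: [1.1, 0.0, -0.3]
opening: 0.718
finger_force: 0.0
```

```bash
python3 mv.py "[(.61,.115,.255,0),(.61,.115,.22,0)]"
```

```text
t 25.8 p [0.4747 0.2525 0.2562] y-az 0.16
[-0.46, 0.45, 0.004] [0.0, 0.0, 0.001]
[-0.46, 0.45, 0.121] [0.0, 0.0, 0.001]
```

{"method": "send_rows", "body": {"targets": [[[-0.1,0.1,0],[0,0,0]],[[-0.25,0.24,0],[0,0,0]],[[-0.4,0.39,0],[0,0,0]],[[-0.46,0.45,0],[0,0,0]],[[-0.46,0.45,0.1],[0,0,0]],[[-0.46,0.45,0.12],[0,0,0]],[[-0.46,0.45,0.12],[0,0,0]]], "fingers": 0.85}}

```text
clock: 26.68
tool_pos: [0.6088, 0.1149, 0.22]
eef_rot: [0.708, 0.706, -0.0, -0.0]
contact_force: [0.0, 0.7, -0.2]
opening: 0.852
finger_force: 0.0
```

```bash
python3 mv.py "[(.61,.1148,.116,0)]"; python3 - <<'E'
from h import *
from plant import *
s=snapshot("side"); a=s["img"][150:350,150:350]
t=snapshot("top"); b=t["img"][130:270,110:270]
a=cv2.resize(a,(400,400),interpolation=cv2.INTER_CUBIC); b=cv2.resize(b,None,fx=2.4,fy=2.4,interpolation=cv2.INTER_CUBIC)
b=np.pad(b,((0,400-b.shape[0]),(0,0),(0,0))); cv2.imwrite("pics/c7.png",np.hstack([a,b]))
E
```

```text
t 26.68 p [0.6088 0.1149 0.22  ] y-az -0.1
[-0.0, 0.004, 0.347] [-0.0, 0.0, -0.001]
```

View pics/c7.png

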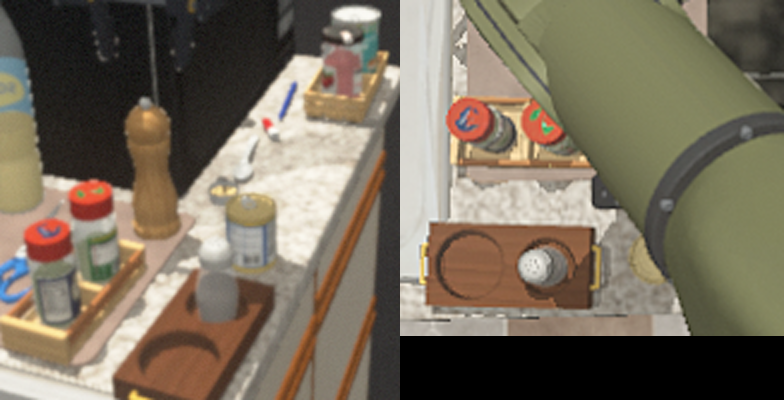

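Salt stands upright in the small well, jam jar is fine, and the fingers (105,50)/(182,55) straddle the mill knob at (145,103). Grip the mill.

{"method": "send_rows", "body": {"targets": [[[0,0.004,0.07],[0,0,0]],[[0,0.004,0.15],[0,0,0]],[[0,0.004,0.23],[0,0,0]],[[0,0.004,0.31],[0,0,0]],[[0,0.004,0.345],[0,0,0]],[[0,0.004,0.345],[0,0,0]]]}}

```text
clock: 27.52
tool_pos: [0.6106, 0.1147, 0.1168]
eef_rot: [0.708, 0.706, 0.0, 0.0]
contact_force: [-0.4, 0.8, -0.8]
opening: 0.848
finger_force: 0.0
```

{"method": "send_rows", "body": {"targets": [[[0,0,0],[0,0,0]],[[0,0,0],[0,0,0]],[[0,0,0],[0,0,0]],[[0,0,0],[0,0,0]],[[0,0,0],[0,0,0]],[[0,0,0],[0,0,0]]], "fingers": 0.35, "newtons": 20}}

```text
clock: 28.28
tool_pos: [0.6111, 0.1145, 0.1171]
eef_rot: [0.708, 0.706, 0.001, 0.0]
contact_force: [0.1, 0.2, 5.7]
opening: 0.531
finger_force: 20.1
```

{"method": "send_rows", "body": {"targets": [[[0,0,-0.06],[0,0,0]],[[0,0,-0.16],[0,0,0]],[[0,0,-0.28],[0,0,0]],[[0,0,-0.4],[0,0,0]],[[0,0,-0.5],[0,0,0]],[[0.1,-0.06,-0.5],[0,0,0]],[[0.22,-0.13,-0.5],[0,0,0]],[[0.34,-0.2,-0.5],[0,0,0]],[[0.46,-0.28,-0.5],[0,0,0]],[[0.6,-0.36,-0.5],[0,0,0]],[[0.745,-0.443,-0.5],[0,0,0]],[[0.745,-0.443,-0.5],[0,0,0]]]}}

```text
clock: 29.78
tool_pos: [0.474, 0.3435, 0.2676]
eef_rot: [0.705, 0.709, 0.001, -0.002]
contact_force: [0.7, -0.5, -0.7]
opening: 0.526
finger_force: 19.9
```

```bash
python3 mv.py "[(.4783,.3385,.135,-3)]"; python3 - <<'E'
from h import *
from plant import *
s=snapshot("side"); crop(s["img"],130,330,130,360,2.6,"pics/c8.png")
E
```

```text
t 29.77 p [0.474  0.3435 0.2676] y-az 0.38
[-0.018, 0.015, 0.442] [-0.001, -0.001, 0.019]
```

View pics/c8.png

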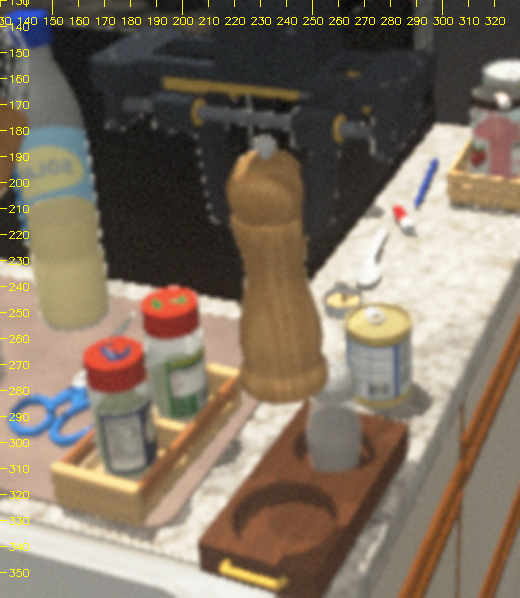

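Mill is held upright (foot at (240,280)), salt stands in its well. Lower in stages.

{"method": "send_rows", "body": {"targets": [[[-0.018,0.015,0.05],[0,0,0.019]],[[-0.018,0.015,0.12],[0,0,0.019]],[[-0.018,0.015,0.2],[0,0,0.019]],[[-0.018,0.015,0.27],[0,0,0.019]],[[-0.018,0.015,0.33],[0,0,0.019]],[[-0.018,0.015,0.33],[0,0,0.019]],[[-0.018,0.015,0.33],[0,0,0.019]]]}}

```text
clock: 30.7
tool_pos: [0.4833, 0.333, 0.1682]
eef_rot: [0.729, 0.684, 0.001, 0.0]
contact_force: [-0.3, 1.0, -0.9]
opening: 0.533
finger_force: 19.9
```

```bash
python3 mv.py "[(.4783,.3385,.132,-3)]"
```

```text
t 30.7 p [0.4833 0.333  0.1682] y-az -3.61
[0.017, -0.018, 0.121] [0.0, -0.0, -0.003]
```

{"method": "send_rows", "body": {"targets": [[[0.017,-0.018,0],[0,0,0]],[[0.017,-0.018,0],[0,0,0]],[[0.017,-0.018,0.04],[0,0,0]],[[0.017,-0.018,0.08],[0,0,0]],[[0.017,-0.018,0.11],[0,0,0]],[[0.017,-0.018,0.121],[0,0,0]],[[0.017,-0.018,0.121],[0,0,0]]]}}

```text
clock: 31.58
tool_pos: [0.4776, 0.3382, 0.1309]
eef_rot: [0.729, 0.685, -0.0, -0.0]
contact_force: [0.7, 0.9, -1.6]
opening: 0.53
finger_force: 19.9
```

{"method": "send_rows", "body": {"targets": [[[0,0,0.005],[0,0,0]],[[0,0,0.011],[0,0,0]],[[0,0,0.011],[0,0,0]]]}}

```text
clock: 31.95
tool_pos: [0.4777, 0.3382, 0.1279]
eef_rot: [0.729, 0.685, -0.0, 0.0]
contact_force: [-0.1, -0.5, -1.9]
opening: 0.529
finger_force: 19.9
```

{"method": "send_rows", "body": {"targets": [[[0,0,0.004],[0,0,0]],[[0,0,0.007],[0,0,0]],[[0,0,0.007],[0,0,0]]]}}

```text
clock: 32.33
tool_pos: [0.478, 0.3387, 0.1272]
eef_rot: [0.729, 0.685, 0.001, 0.0]
contact_force: [-1.7, -1.4, 8.7]
opening: 0.53
finger_force: 20.2
```

{"method": "send_rows", "body": {"targets": [[[0,0,-0.003],[0,0,0]],[[0,0,-0.003],[0,0,0]],[[0,0,-0.003],[0,0,0]],[[0,0,-0.003],[0,0,0]],[[0,0,-0.05],[0,0,0]],[[0,0,-0.14],[0,0,0]],[[0,0,-0.28],[0,0,0]],[[0,0,-0.42],[0,0,0]],[[-0.1,0,-0.45],[0,0,0]],[[-0.3,0,-0.45],[0,0,0]],[[-0.5,0,-0.45],[0,0,-0.01]],[[-0.6,0,-0.45],[0,0,-0.017]]], "fingers": 0.85}}

```text
clock: 33.83
tool_pos: [0.4662, 0.1548, 0.2615]
eef_rot: [0.711, 0.703, -0.001, 0.001]
contact_force: [-0.5, -0.2, -0.2]
opening: 0.851
finger_force: 0.0
```

```bash
python3 mv.py "[(.481,.1325,.12,0)]"
```

```text
t 33.83 p [0.4662 0.1548 0.2615] y-az -0.68
[-0.073, 0.05, 0.472] [0.0, 0.001, -0.004]
```

{"method": "send_rows", "body": {"targets": [[[-0.073,0.05,0.1],[0,0,0]],[[-0.073,0.05,0.25],[0,0,0]],[[-0.073,0.05,0.4],[0,0,0]],[[-0.073,0.05,0.47],[0,0,0]],[[-0.073,0.05,0.47],[0,0,0]],[[-0.073,0.05,0.47],[0,0,0]]]}}

```text
clock: 34.58
tool_pos: [0.4821, 0.1371, 0.1211]
eef_rot: [0.71, 0.704, 0.001, 0.0]
contact_force: [0.3, 0.2, 1.3]
opening: 0.846
finger_force: 0.0
```

```bash
python3 mv.py "[(.481,.1325,.032,0)]"
```

```text
t 34.58 p [0.4821 0.1371 0.1211] y-az -0.53
[-0.016, -0.004, 0.297] [0.001, -0.0, -0.003]
```

{"method": "send_rows", "body": {"targets": [[[-0.016,-0.004,0.08],[0,0,0]],[[-0.016,-0.004,0.16],[0,0,0]],[[-0.016,-0.004,0.24],[0,0,0]],[[-0.016,-0.004,0.285],[0,0,0]],[[-0.016,-0.004,0.297],[0,0,0]],[[-0.016,-0.004,0.297],[0,0,0]]]}}

```text
clock: 35.33
tool_pos: [0.4808, 0.1321, 0.0316]
eef_rot: [0.71, 0.704, 0.001, 0.0]
contact_force: [-0.4, -0.3, 0.2]
opening: 0.85
finger_force: 0.0
```

{"method": "send_rows", "body": {"targets": [[[0,0,0],[0,0,0]],[[0,0,0],[0,0,0]],[[0,0,0],[0,0,0]],[[0,0,0],[0,0,0]],[[0,0,0],[0,0,0]],[[0,0,0],[0,0,0]]], "fingers": 0.4, "newtons": 20}}

```text
clock: 36.08
tool_pos: [0.4811, 0.1321, 0.0314]
eef_rot: [0.71, 0.704, 0.001, 0.001]
contact_force: [1.0, -1.0, 5.1]
opening: 0.644
finger_force: 20.0
```

{"method": "send_rows", "body": {"targets": [[[0,0,-0.06],[0,0,0]],[[0,0,-0.18],[0,0,0]],[[0,0,-0.34],[0,0,0]],[[0,0,-0.5],[0,0,0]],[[0,0,-0.66],[0,0,0]],[[-0.1,0,-0.73],[0,0,0]],[[-0.23,0,-0.73],[0,0,0]],[[-0.36,0,-0.73],[0,0,0]],[[-0.5,0,-0.73],[0,0,0]],[[-0.64,0,-0.73],[0,0,0]],[[-0.78,0,-0.73],[0,0,0]],[[-0.9,0,-0.73],[0,0,0]]]}}

```text
clock: 37.58
tool_pos: [0.4761, -0.14, 0.2491]
eef_rot: [0.711, 0.704, -0.001, -0.001]
contact_force: [0.7, -0.9, -2.4]
opening: 0.642
finger_force: 20.0
```

{"method": "send_rows", "body": {"targets": [[[-0.12,0,0],[0,0,0]],[[-0.25,0,0],[0,0,0]],[[-0.38,0.005,0],[0,0,0]],[[-0.51,0.01,0],[0,0,0]],[[-0.63,0.01,0],[0,0,0]],[[-0.72,0.01,0],[0,0,0]],[[-0.767,0.01,0],[0,0,0]],[[-0.767,0.01,0],[0,0,0]],[[-0.767,0.01,0],[0,0,0]],[[-0.767,0.01,0],[0,0,0]]]}}

```text
clock: 38.83
tool_pos: [0.4788, -0.3668, 0.25]
eef_rot: [0.71, 0.705, 0.0, -0.0]
contact_force: [0.1, -0.5, -1.2]
opening: 0.642
finger_force: 20.0
```

```bash
python3 mv.py "[(.4845,-.368,.18,0)]"; python3 - <<'E'
from h import *
from plant import *
s=snapshot("side"); a=cv2.resize(s["img"][80:240,230:400],None,fx=2.4,fy=2.4,interpolation=cv2.INTER_CUBIC)
t=snapshot("top"); b=cv2.resize(t["img"][150:310,300:460],None,fx=2.4,fy=2.4,interpolation=cv2.INTER_CUBIC); cv2.imwrite("pics/c9.png",np.hstack([a,b]))
E
```

```text
t 38.83 p [ 0.4788 -0.3668  0.25  ] y-az -0.4
[-0.004, 0.019, 0.233] [0.0, -0.0, -0.002]
```

View pics/c9.png

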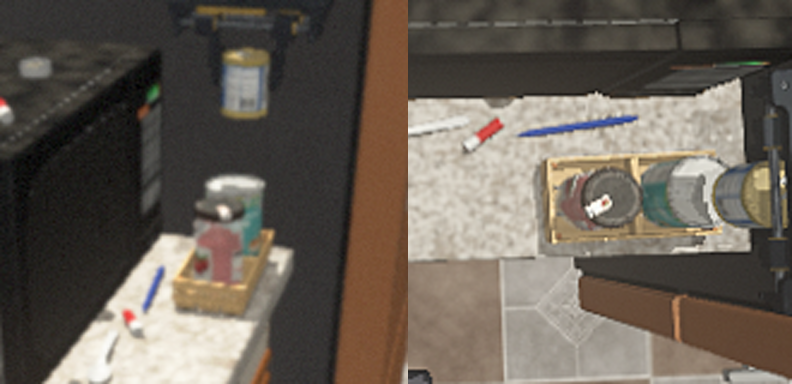

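Small tin hangs upright over the big tin. Lower to just above it.

{"method": "send_rows", "body": {"targets": [[[-0.004,0.019,0.04],[0,0,0]],[[-0.004,0.019,0.11],[0,0,0]],[[-0.004,0.019,0.18],[0,0,0]],[[-0.004,0.019,0.24],[0,0,0]],[[-0.004,0.019,0.28],[0,0,0]],[[-0.004,0.019,0.293],[0,0,0]],[[-0.004,0.019,0.293],[0,0,0]],[[-0.004,0.019,0.293],[0,0,0]]]}}

```text
clock: 39.92
tool_pos: [0.4846, -0.3697, 0.1626]
eef_rot: [0.71, 0.704, 0.0, 0.001]
contact_force: [-0.5, 0.5, -2.0]
opening: 0.642
finger_force: 20.0
```

```bash
python3 mv.py "[(.4845,-.368,.157,0)]"; python3 - <<'E'
from h import *
from plant import *
s=snapshot("side"); np.savez("side2.npz",**s); t=snapshot("top")
p=get_state()["tool_pos"]
x0,y0,K=295,105,7.0
im=cv2.resize(s["img"][105:200,295:365],None,fx=K,fy=K*.85,interpolation=cv2.INTER_CUBIC)[:560]
a=np.linspace(0,2*np.pi,40)
for (x,y,z,d) in [(.4845,-.368,.123,.075),(p[0],p[1],p[2]-.0314,.057),(p[0],p[1],p[2]+.0406,.057)]:
    q=proj(s,np.c_[x+d/2*np.cos(a),y+d/2*np.sin(a),0*a+z]); cv2.polylines(im,[((q-[x0,y0])*[K,K*.85]).round().astype(int)],True,(0,255,255),1)
cv2.imwrite("pics/c10.png",im)
E
```

```text
t 39.92 p [ 0.4846 -0.3697  0.1626] y-az -0.53
[0.006, -0.0, 0.019] [0.0, 0.0, -0.003]
```

View pics/c10.png

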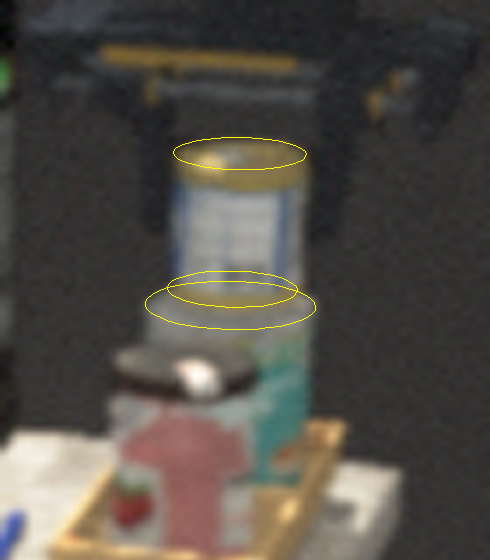

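Overlay: small tin (columns 172–305) sits within ~2 mm of the big tin's axis (147–313). Set it down.

{"method": "send_rows", "body": {"targets": [[[0.004,0.003,0.008],[0,0,0]],[[0.004,0.003,0.015],[0,0,0]],[[0.004,0.003,0.02],[0,0,0]],[[0.004,0.003,0.02],[0,0,0]]]}}

```text
clock: 40.52
tool_pos: [0.4849, -0.3683, 0.1557]
eef_rot: [0.71, 0.704, -0.0, -0.0]
contact_force: [-0.1, 0.5, -2.4]
opening: 0.645
finger_force: 20.0
```

{"method": "send_rows", "body": {"targets": [[[0,0,0.004],[0,0,0]],[[0,0,0.009],[0,0,0]],[[0,0,0.009],[0,0,0]]]}}

```text
clock: 40.9
tool_pos: [0.4852, -0.3685, 0.1545]
eef_rot: [0.71, 0.704, -0.0, 0.001]
contact_force: [-3.4, 0.4, 7.2]
opening: 0.643
finger_force: 20.0
```

Contact at the expected height. Release, retreat up and away.

{"method": "send_rows", "body": {"targets": [[[0,0,-0.003],[0,0,0]],[[0,0,-0.003],[0,0,0]],[[0,0,-0.003],[0,0,0]],[[0,0,-0.003],[0,0,0]],[[0,0,-0.05],[0,0,0]],[[0,0,-0.14],[0,0,0]],[[0,0,-0.28],[0,0,0]],[[0,0,-0.45],[0,0,0]],[[0.1,0,-0.5],[0,0,0]],[[0.3,-0.05,-0.5],[0,0,0]],[[0.5,-0.15,-0.5],[0,0,0]],[[0.6,-0.2,-0.5],[0,0,0]]], "fingers": 0.85}}

```text
clock: 42.4
tool_pos: [0.4255, -0.1849, 0.3043]
eef_rot: [0.709, 0.705, 0.0, 0.0]
contact_force: [0.1, -0.7, 0.5]
opening: 0.848
finger_force: 0.0
```

{"method": "send_rows", "body": {"targets": [[[0.2,-0.15,-0.1],[0,0,0]],[[0.4,-0.3,-0.2],[0,0,0]],[[0.4,-0.3,-0.2],[0,0,0]],[[0.4,-0.3,-0.2],[0,0,0]]]}}

```text
clock: 42.9
tool_pos: [0.3372, -0.0653, 0.3648]
eef_rot: [0.709, 0.705, -0.0, 0.002]
contact_force: [0.8, -0.6, -0.4]
opening: 0.849
finger_force: 0.0
```

```bash
python3 - <<'E'
from h import *
from plant import *
s=snapshot("top"); t=snapshot("side")
a=cv2.resize(s["img"][160:262,112:446],None,fx=2.39,fy=2.39,interpolation=cv2.INTER_CUBIC)
b=cv2.resize(t["img"][120:340,140:360],None,fx=1.58,fy=1.58,interpolation=cv2.INTER_CUBIC)
b=np.pad(b,((0,0),(0,a.shape[1]-b.shape[1]),(0,0))); cv2.imwrite("pics/c11.png",np.vstack([a,b])); np.savez("top3.npz",**s)
E
```

```text
(no output)
```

View pics/c11.png

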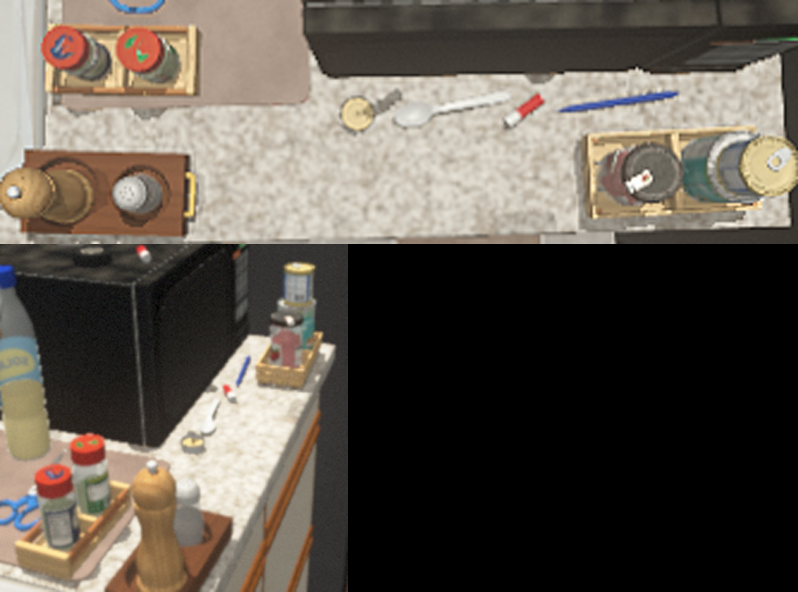

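All five items stand upright in their places: mill (25,192), salt (137,192), spice jar (140,50), jam jar (652,172) and the tin stack (770,165). Hand in.

```bash
python3 - <<'E'
from h import *
from plant import *
s=load("top3.npz")
print(atz(s,(384.8,232),.128).round(4),atz(s,(170.6,180.5),.124).round(4),atz(s,(434.5,229.2),.195).round(4))
print(finish_job())
E
```

```text
[ 0.4817 -0.272   0.128 ] [0.6179 0.2349 0.124 ] [ 0.4833 -0.3653  0.195 ]
the job is handed in; nothing more can be done
None
```

The job is handed in at about 43 s on the robot's clock: all five items stood upright and released in their places in the last pictures, and the old spice jar and big tin were still in their bays. The judge's result is not shown to me.

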